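# Refit the filter cassette of a nail-dust extractor and lock it with the slot key

## Task

Draw the clean filter cassette out from under the little shelf by its green tab, set it down on the desk clear of the shelf and let go, then lift it by its upright fin, lower it the right way round (notch over the yellow rib, tab in its channel) fully home into the well of the dust extractor, and let go. Take the orange-handled key from its stand, put its blade in the slot of the brass cam lock and turn the lock a quarter turn clockwise until it stops, with its red tongue over the cassette; leave the key standing in the slot. Turn the lock only with the key, and do not shift or knock over the white bottle, the brush pot, the amber jar or the green case.

Things in the scene. Friction and masses are not known exactly. Their poses are not given: they have to be found in the camera images.
- cassette_mid (a point): centre of the loose filter cassette's grey plate, half-way up; plate 120 (x) x 110 (y) x 16 mm, 0.2 to 0.45 kg in all. x runs from the tab end to the notched end, z up. The +x edge, of steel, has a notch 22 mm wide, 15 mm deep, centred at y = +22 mm. It balances under the fin. At first it lies on the desk, some two thirds of the plate under the shelf, tab end outside.
- tab (a point): centre of the cassette's green tab, 80 mm from cassette_mid along the cassette's -x; the tab is 40 (x) x 30 (y) x 16 mm high, level with the plate; axes as the cassette's.
- fin: centre of the green upright fin, the cassette's carrying grip: 12 (cassette x) x 70 (y) x 34 mm high, standing on the plate 10 mm from cassette_mid towards cassette +x; its centre is 33 mm above the cassette's underside and its top 50 mm. At the start it is 25 to 40 mm behind the shelf's edge, under the shelf. Axes as the cassette's.
- cassette: centre of the underside of the cassette's plate, 8 mm below cassette_mid, same axes.
- riser: fixed low plywood shelf standing on the desk; origin at desk level under its centre. 180 (x) x 240 (y), board from 66 to 78 mm high on two 12 mm side walls at y = +-114 mm; open at its -x side (edge at x = -90 mm), where the cassette sticks out. A row of polish bottles, fixed, up to 142 mm above the desk, stands along x = +65 mm.
- well (a point): centre of the well's floor, 40 mm above the desk: the cassette's underside centre comes here, x axes alike. Well 128 (x) x 118 (y) x 16 mm deep, so a seated cassette is flush with the white top. A channel 38 mm wide for the tab leads from the -x side, too narrow for fingers beside the tab. A yellow rib 14 mm wide, top 64 mm above the desk, at the +x end at y = +22 mm goes in the notch.
- slot (a point): centre of the mouth of the slot in the brass cam head (36 mm wide), 81 mm above the desk; the x axis runs along the slot, towards the red tongue, and turns with the lock. The slot is 7.5 mm wide, 13 mm deep, open at both ends. The lock's axis is vertical through this point.
- cam (a joint): turn of the cam lock, rad: 0 = open (tongue and slot along the well's +x), grows clockwise seen from above, stops at 1.571 = locked (tongue over the cassette). Starts between 0 and 0.3. Stiff: stays where it is left; needs about 0.07 N m. The blade has about 0.12 rad of play in the slot, so turn the key some 0.2 rad past.
- key_grip (a point): centre of the key's orange paddle handle: 44 (x) x 14 (y) x 48 mm high; z is up along the key, x is the direction of the blade's width. 81 mm above the key's tip. The key is 105 mm tall, 0.12 kg; it stands upright in its stand, at any yaw.
- key_tip (a point): bottom end of the key's steel blade, on its axis. The blade is 26 (x) x 4.5 (y) x 12 mm high; above it a round collar 40 mm across (12 to 18 mm above the tip), then a 12 mm shank up to the handle (57 to 105 mm above the tip). In the lock the collar rests on the cam head, with the tip 12 mm below the slot's mouth.
- stand: fixed black ring-shaped key stand, 68 mm across, 30 mm high, hole 31 mm; origin at desk level under its centre. The key hangs in it on its collar, tip 18 mm above the desk; lift the key straight up.
- remover: bystander: white bottle, 60 mm across, 135 mm tall; origin at the centre of its underside.
- pot: bystander: blue brush pot, 60 mm across and 85 mm tall, with three tools in it up to 133 mm; origin at the centre of its underside.
- jar: bystander: amber jar, 48 mm across, 50 mm tall, on top of the shelf; origin at the centre of its underside.
- case: bystander: green case 90 x 170 x 32 mm on the desk; origin at the centre of its underside.
- extractor: fixed white box 56 mm high, origin at desk level, axes as the well's; reaches from -115 to 100 mm in x and -95 to 95 mm in y of this frame. The centre of the well lies at x = 0, y = -25 mm, the lock's axis at x = 20, y = 66 mm.
- tongue (a point): end of the lock's red tongue, 55 mm from the lock's axis along the slot's x, at its mid-height, 61 mm above the desk; the tongue is 14 mm wide, 4 mm thick, and swings over the seated cassette's edge. A cassette that is not fully home blocks it. Axes as the slot's.
Not all that is in view belongs to the job. What is meant by the part that bears key_grip is not purple, and is the larger of those in its own colour.

How it is judged (in metres and radians):
On the way, in this order (a step that is already met when the one before it is completed fails the run):
1. the cassette lies released on the desk, drawn clear of the shelf (horizontal distance between cassette_mid and riser above 0.135 m and height (world z) of cassette_mid below 0.014 m and contact force between the fingers and cassette below 0.3 N and linear speed of cassette below 0.02 m/s), for 0.1 s.
2. it is lifted by its fin (contact force between the fingers and fin above 1 N and height (world z) of cassette_mid above 0.03 m), for 0.1 s.
3. it is fully home in the well, the right way round, and released, the lock still open (horizontal distance between cassette and well below 0.008 m and z of cassette in the frame of well between -0.004 and 0.004 m and angle between the x axis of cassette and the x axis of well, either way round below 0.1 rad and x of tab in the frame of well below -0.06 m and contact force between the fingers and cassette below 0.3 N and value of joint cam below 0.5 rad), for 0.2 s.
4. the key's blade is in the slot of the lock, still open (horizontal distance between key_tip and slot below 0.008 m and z of key_tip in the frame of slot below -0.008 m and value of joint cam below 0.7 rad), for 0.05 s.
5. the lock is turned home with the key in its slot (value of joint cam above 1.42 rad and horizontal distance between key_tip and slot below 0.008 m and z of key_tip in the frame of slot below -0.008 m and horizontal distance between cassette and well below 0.008 m and z of cassette in the frame of well between -0.004 and 0.004 m and angle between the x axis of cassette and the x axis of well, either way round below 0.1 rad and x of tab in the frame of well below -0.06 m), for 0.1 s.
At the end, for the whole second after the job is handed in: The cassette is home in the well (within 8 mm and 0.1 rad, within 4 mm of the floor, tab in its channel), the lock is turned beyond 1.42 of 1.57 rad, the key stands in the slot (blade at least 8 mm deep, within 8 mm of the axis, within 0.3 rad of upright), all at rest and released (all of step 5 and angle between key_tip's own z axis and vertical below 0.3 rad and linear speed of each of key, cassette below 0.03 m/s); the robot touches nothing.
It fails at once if the white bottle is shifted more than 30 mm or tipped over (distance of remover from where it was at the start of the episode above 0.03 m or angle between remover's own z axis and vertical above 0.5 rad).
It fails at once if the brush pot is shifted more than 30 mm or tipped over (distance of pot from where it was at the start of the episode above 0.03 m or angle between pot's own z axis and vertical above 0.5 rad).
It fails at once if the amber jar on the shelf is shifted more than 30 mm or tipped over (distance of jar from where it was at the start of the episode above 0.03 m or angle between jar's own z axis and vertical above 0.5 rad).
It fails at once if the green case is shifted more than 30 mm or tipped over (distance of case from where it was at the start of the episode above 0.03 m or angle between case's own z axis and vertical above 0.5 rad).
It fails at once if the fingers push the lock (contact force between the fingers and cam above 3 N).
It also fails if it takes over 72 s, if anything falls off the work surface, if the arm or the gripper's body presses on something with over 40 N, if the wrist force passes 120 N, or if a joint passes its speed limit or range.

## Robot

A 6-joint arm with a two-finger parallel gripper is mounted at the origin on the work surface. World frame = base frame: x ahead of the robot, y to its left, z up, the work surface at z = 0. Lengths are in mm, angles in rad, forces in N, time in s.
With the tool pointing down it reaches from about 400 to 925 mm from the base axis. Payload 12.5 kg.
Tool frame: the origin (TCP) lies at the very end of the fingers, on their centre line; the grasp point (between the pads) lies 19 mm behind it; z points along the fingers, y is the direction in which the jaws open and shut (so a half turn about z gives the same grasp; the last joint's range is limited). The gripper opens to 95 mm and grips with 3 to 60 N. Pads are 20 mm wide; open, the fingers measure 119 mm over their backs; the gripper's body (75 mm by 180 mm) begins 59 mm behind the grasp point.
Start: joints at [-1.401, 0.491, 1.559, -0, 1.092, -0.106], TCP at [170.221, -601.394, 192.261] pointing down, gripper open.
Joint ranges: [-3.1, 3.1], [-0.84, 2.19], [0.05, 2.79], [-1.13, 4.28], [0.06, 2.93], [-2.69, 2.69]. Speed limits (rad/s): [2.22, 2.22, 2.79, 3.14, 3.14, 3.14].

## Interface

Orientations are given as [roll, pitch, yaw] about the fixed x, y, z axes, in that order (R = Rz(yaw) Ry(pitch) Rx(roll)).
In Python, from cell import env gives the robot as it stands.
- The arm moves only by the shell command python3 -m pendant 'ROWS'. ROWS is JSON, a list that holds one entry, the list of rows, each a list of 5 numbers: the opening, from 0 (shut) to 1 (fully open), then the shift along the tool's x, y, z in m, then the turn about the tool's z in rad. A call has exactly 8 rows; each row is the pose to reach, as a shift and turn from the pose commanded when the call began, along the tool's axes at that moment; what a row does not reach only later rows make up. A row lasts 1/10 s, in which the tool goes at most 50 mm and 8.59 degrees, less where a joint would pass 70% of its speed; a pose out of reach is approached as far as the arm can. A call with a gripper value outside its range is refused whole. The fingers move at their own pace and stop on an object; the grip force is fixed at half the most. Time passes only in rows, so rows that repeat a pose let the fingers close, or fill a call up. It gives the time, the measured TCP pose, the force and the opening at its end, in the units of the state.
- env.state(): the state, without advancing time (a new reading comes with each control period).
- env.read_camera(name): name is "scene" or "top" or "wrist"; returns a dict with "image" (420x560x3 uint8, blue, green, red), "range_z" (420x560 float32, mm along the optical axis (not along the pixel's ray), 0 where there is no reading), "fx", "fy", "cx", "cy" (pixels), "dist" ([k1, k2, p1, p2, k3] as OpenCV has them; the pictures are not rectified), "rvec" (rotation vector, rad) and "tvec" (3), from world to camera coordinates, as OpenCV has them; the wrist camera has in their place "tool_from_camera" (4x4, takes a point from camera to tool coordinates, whose origin is the TCP and whose axes are the flange's). Camera axes: x right, y down, z forward; pixel columns grow to the right and rows downward; lengths in mm; the calibration is good to about 2 mm. A picture is of the moment at which its call begins: read the wrist's pose just before it.
- env.job_done(): hands the job in, once; it reports no verdict.
The state is a dict: "t": time; "joints": joint angles; "qvel": joint speeds; "tau": joint torques, N m; "eef_pos": TCP position; "tcp_rot": TCP orientation; "ft_force": force on the tool from outside, world axes, zero at the start; "moment": the same for the moment, N m; "opening": opening from 0.0 (shut) to 1.0 (fully open).
Only numpy, scipy, OpenCV 4.12 (cv2) and the standard library are available. Lean on these libraries where they do the work, as an engineer would, in place of code of your own. Each camera call takes 0.05 s, during which the arm holds its last target. There are 200 camera calls.

## Working session

There is one attempt and no reset: what is moved stays moved. The work goes in short steps, Python scripts to look and compute and a shell command to move; the robot and the scene stay as the last step left them, time stands still between calls to the robot, and variables do not carry over. Pictures are saved under pics/ and viewed, about 8 in all and at most 12, crops included, and the job is handed in when it is done.

```bash
mkdir -p pics; ls; cat > h.py <<'E'
import numpy as np,cv2
from cell import env
from scipy.spatial.transform import Rotation as Ro
def cam(n):
    s=env.state(); c=env.read_camera(n)
    if n=="wrist":
        T=np.eye(4);T[:3,:3]=Ro.from_euler('xyz',s["tcp_rot"]).as_matrix();T[:3,3]=s["eef_pos"]
        W=T@np.array(c["tool_from_camera"])
    else:
        R=cv2.Rodrigues(np.array(c["rvec"],float))[0];W=np.eye(4);W[:3,:3]=R.T;W[:3,3]=-R.T@np.array(c["tvec"],float).ravel()
    c["W"]=W;c["K"]=np.array([[c["fx"],0,c["cx"]],[0,c["fy"],c["cy"]],[0,0,1.]]);return c
def rays(c,uv):
    p=cv2.undistortPoints(np.array(uv,float).reshape(-1,1,2),c["K"],np.array(c["dist"],float)).reshape(-1,2)
    return np.c_[p,np.ones(len(p))]@c["W"][:3,:3].T
def onz(c,uv,z):
    d=rays(c,uv);o=c["W"][:3,3];return o+d*((z-o[2])/d[:,2])[:,None]
def pts(c,uv):  # by depth
    uv=np.array(uv,int).reshape(-1,2);return c["W"][:3,3]+rays(c,uv)*c["range_z"][uv[:,1],uv[:,0]][:,None]
def cloud(c):
    v,u=np.mgrid[0:420,0:560];return pts(c,np.c_[u.ravel(),v.ravel()]).reshape(420,560,3)
def save(c,n,box=None,k=1):
    im=c["image"]
    if box: im=im[box[1]:box[3],box[0]:box[2]]
    cv2.imwrite("pics/"+n,cv2.resize(im,None,fx=k,fy=k,interpolation=cv2.INTER_CUBIC))
E
python3 - <<'E'
from h import *
import pickle
print(env.state())
for n in("scene","top"):
    c=cam(n);save(c,n+"0.png",k=1.42);pickle.dump(c,open(n+".pkl","wb"));print(n,c["W"][:3,3],c["fx"],(c["range_z"]>0).mean())
E
```

```text
pics
{'t': 0.0, 'joints': array([-1.40060349e+00,  4.91559830e-01,  1.55948310e+00,  7.27095922e-06,
        1.09167731e+00, -1.05584156e-01]), 'qvel': array([-0.00145723,  0.00022314,  0.00033379,  0.00024807,  0.00045051,
        0.00098543]), 'tau': array([ 1.79978735e-03, -6.12642860e+01, -2.58186615e+01,  6.93111517e-02,
        4.81942354e-02, -1.00521427e-04]), 'eef_pos': array([ 170.16977264, -601.09723627,  191.65000366]), 'tcp_rot': array([-3.14047203e+00, -1.25246761e-04,  2.75773565e-01]), 'ft_force': array([ 0.02440061, -0.23629981, -0.59949796]), 'moment': array([ 0.04368649,  0.00415345, -0.03882133]), 'opening': 0.999934074742932}
scene [1339.91440133  416.78263183  678.09074385] 490.0849671333284 0.9928911564625851
top [429.77425031  46.70324676 991.35992216] 440.80844644763823 0.9958971088435374
```

View pics/top0.png

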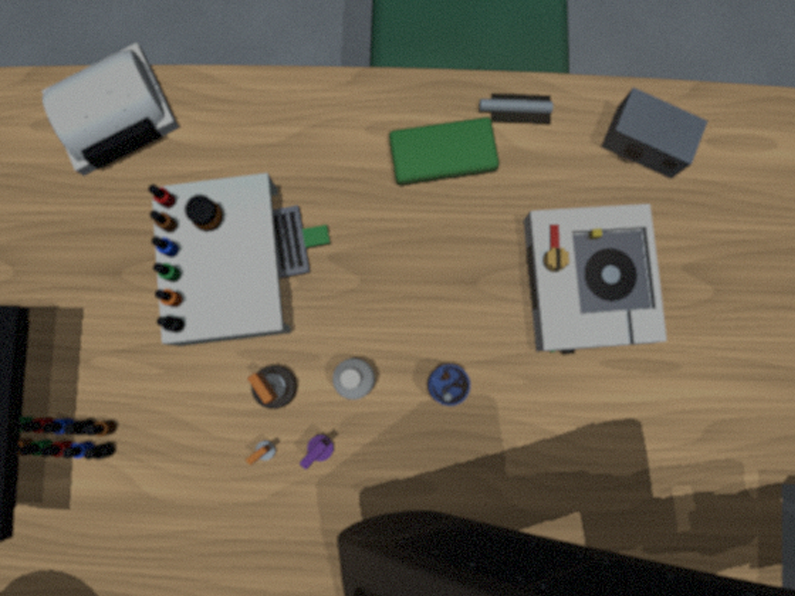

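View pics/scene0.png

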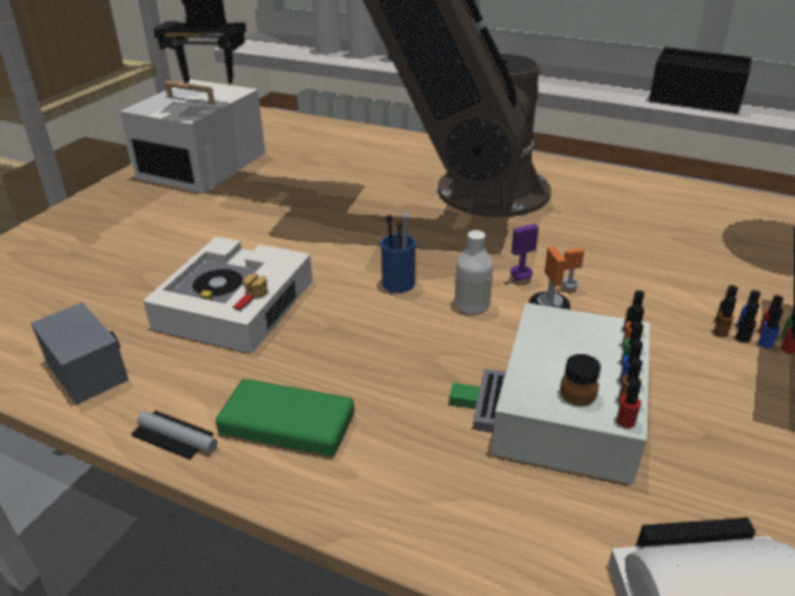

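Top view (px in 1.42x picture): the tab is at (316,236), the shelf at (220,260), the well at (610,275), the brass cam at (557,258) with its tongue up, the bottle at (353,378) and the pot at (448,383).

What could be taken for the key:
- the large orange one in the black ring stand, (262,388)
- the small orange one, (262,452)
- the purple one, (318,450)

By the description I choose the large orange one.

```bash
python3 - <<'E'
from h import *
import pickle
C={n:pickle.load(open(n+".pkl","rb")) for n in("scene","top")}
def rect(p): 
    r=cv2.minAreaRect(p[:,:2].astype(np.float32)); return np.round(r[0],1),np.round(r[1],1),round(r[2],1)
boxes={"top":dict(tab=(205,150,240,185),plate=(190,140,225,200),key=(168,253,195,290),ext=(365,135,475,255),shelf=(105,115,210,250),bott=(230,245,268,285),pot=(298,250,335,290),case=(270,80,355,133),small=(168,300,200,330)),
"scene":dict(tab=(310,265,345,290),key=(375,170,402,205),ext=(100,160,225,250))}
for n,c in C.items():
    P=cloud(c);hsv=cv2.cvtColor(c["image"],cv2.COLOR_BGR2HSV);h,s,v=[hsv[...,i] for i in range(3)]
    for k,(a,b,e,f) in boxes[n].items():
        sub=np.zeros((420,560),bool);sub[b:f,a:e]=1;Z=P[...,2]
        if k=="tab": m=sub&(h>45)&(h<85)&(s>110)
        elif k=="plate": m=sub&(Z>8)&(Z<24)&(s<90)
        elif k in("key","small"): m=sub&(h<15)&(s>150)&(v>90)
        elif k=="ext": m=sub&(Z>50)&(Z<62)&(s<60)&(v>110)
        elif k=="shelf": m=sub&(Z>70)&(Z<86)&(s<60)
        elif k=="bott" : m=sub&(Z>30)
        elif k=="pot": m=sub&(Z>70)
        else: m=sub&(Z>20)
        p=P[m]; print(n,k,m.sum(),"z",np.percentile(p[:,2],[2,50,98]).round(1),"mean",p[:,:2].mean(0).round(1),rect(p))
        if k=="key":
            q=p[:,:2]-p[:,:2].mean(0);w,V=np.linalg.eigh(q.T@q/len(q));print("  pca yaw",np.degrees(np.arctan2(V[1,1],V[0,1])),np.sqrt(w))
            q=p[p[:,2]>p[:,2].max()-6];print("  top",rect(q))
        if k=="ext":
            for nm,mm in dict(red=(h<8)|(h>172),yel=(h>22)&(h<34)&(s>160),brass=(h>12)&(h<28)&(Z>70)).items():
                m2=sub&mm&(s>(130 if nm!="brass" else 60))&(Z>45);q=P[m2];print("  ",nm,m2.sum(),q.mean(0).round(1) if len(q) else 0,rect(q) if len(q)>3 else 0)
t,s=C["top"],C["scene"]
a=t["image"][95:300,100:345];b=s["image"][150:300,300:460]
cv2.imwrite("pics/crop1.png",np.hstack([cv2.resize(a,(490,410)),cv2.resize(b,(310,410))]))
E
```

```text
scene tab 238 z [ 4.8 15.5 18.2] mean [655.2 182.3] (array([652.4, 181.8]), array([30.6, 35.8]), 17.1)
scene key 198 z [ 49.3 108.7 124.4] mean [396.1 240. ] (array([374.1, 232.4]), array([119.8,  30.7]), 5.2)
  pca yaw -176.7300447048097 [ 7.30376918 42.74295161]
  top (array([411.6, 235.3]), array([42.3, 14.4]), 39.7)
scene ext 2355 z [52.5 56.3 58.9] mean [ 602.2 -243.8] (array([ 591.6, -259.2]), array([223.4, 194.4]), 5.8)
   red 55 [ 649.3 -186.9   63.4] (array([ 649.1, -186.2]), array([37.3, 14.2]), 5.3)
   yel 1 [ 656.3 -250.1   59.7] 0
   brass 161 [ 688.3 -127.6  137.8] (array([975.7, 101.4]), array([963. ,  33.5]), 38.9)
top tab 186 z [12.5 16.3 19.9] mean [648.  181.1] (array([542.5, 126.5]), array([273.3,  39.2]), 27.1)
top plate 999 z [11.9 16.5 20.1] mean [638.7 222.2] (array([643.1, 210.8]), array([113.7,  71.6]), 8.3)
top key 148 z [115.  122.7 125.6] mean [408.7 234.1] (array([408.7, 235. ]), array([41.1, 14.2]), 38.5)
  pca yaw -143.65721879986324 [ 4.0043737  12.26274895]
  top (array([408.8, 235.1]), array([40.8, 14.2]), 39.0)
top ext 4574 z [52.2 55.6 59.2] mean [ 588.3 -241.9] (array([ 592.6, -257.7]), array([215.6, 193.3]), 5.6)
   red 74 [ 648.9 -187.7   62.8] (array([ 649. , -187.9]), array([10.7, 32.2]), 89.8)
   yel 0 0 0
   brass 185 [ 598.  -169.9  148.6] (array([520.5, -82.1]), array([ 31.8, 313.5]), 40.9)
top shelf 7803 z [74.9 78.4 82.1] mean [592.8 309.8] (array([600. , 323.3]), array([242.7, 182.5]), 8.7)
top bott 693 z [ 63.2  96.8 137.1] mean [425.3 106.1] (array([420.3,  97.3]), array([84.1, 59.5]), 65.4)
top pot 251 z [ 72.   85.5 991.4] mean [421.1 -27.8] (array([415.4,  -9.1]), array([ 57.2, 100. ]), 15.3)
top case 2755 z [24.3 31.9 35.9] mean [790.1 -18.4] (array([641.4, -28.9]), array([413.9, 175.3]), 3.3)
top small 51 z [70.5 77.8 81. ] mean [311.5 245.8] (array([311.4, 245.4]), array([ 8., 30.]), 35.5)
```

View pics/crop1.png

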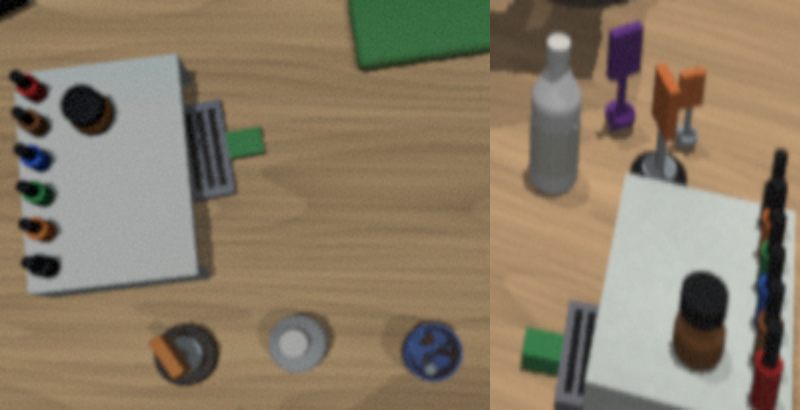

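The crop confirms the large orange key in the black ring (top at z 123, as it should be). The small orange one (z 78) and the purple one are decoys. The measurements fit the given sizes: the extractor is at (600,-257) with yaw 0.098, the well at (602.5,-282), and the cassette's x axis points along about 98.4°. Now I move to above the tab.

```bash
cat >> h.py <<'E'
def go(x,y,z,yaw):
    s=env.state();p=s["eef_pos"];a=s["tcp_rot"][2];d=np.array([x,y,z])-p
    R=Ro.from_euler('xyz',s["tcp_rot"]).as_matrix();t=-(yaw-a);t=(t+np.pi)%(2*np.pi)-np.pi
    print("t",round(s["t"],2),"pos",p.round(1),"rot",s["tcp_rot"].round(3),"j6",round(s["joints"][5],2),"F",s["ft_force"].round(1),"op",round(s["opening"],3),"-> shift",(R.T@d/1000).round(4),"turn",round(t,3))
E
P="python3 -m pendant"
$P '[[[1,0.036,-0.033,0,0],[1,0.072,-0.066,0,0],[1,0.108,-0.099,0,0],[1,0.144,-0.132,0,0],[1,0.18,-0.165,0,0],[1,0.216,-0.198,0,0],[1,0.252,-0.231,0,0],[1,0.288,-0.264,0,0]]]'
$P '[[[1,0.036,-0.033,0,0],[1,0.072,-0.066,0,0],[1,0.108,-0.099,0,0],[1,0.144,-0.132,0,0],[1,0.18,-0.165,0,0],[1,0.216,-0.198,0,0],[1,0.252,-0.231,0,0],[1,0.288,-0.264,0,0]]]'
$P '[[[1,0.03,-0.03,0,-0.14],[1,0.06,-0.055,0,-0.28],[1,0.09,-0.08,0,-0.42],[1,0.097,-0.088,0,-0.56],[1,0.097,-0.088,0,-0.7],[1,0.097,-0.088,0,-0.84],[1,0.097,-0.088,0,-0.98],[1,0.097,-0.088,0,-1.12]]]'
python3 - <<'E'
from h import *
go(650,176,190,1.717)
c=cam("wrist");save(c,"w1.png");print(c["W"][:3].round(2).tolist())
E
```

```text
t: 0.9
eef_pos: [376.0, -267.2, 192.2]
tcp_rot: [3.142, 0.0, 0.275]
ft_force: [1.0, -1.2, -0.0]
opening: 1.0
t: 1.7
eef_pos: [581.3, 65.6, 192.0]
tcp_rot: [3.142, 0.0, 0.276]
ft_force: [-0.1, -0.8, -0.0]
opening: 0.996
t: 2.5
eef_pos: [649.8, 174.7, 191.7]
tcp_rot: [-3.141, 0.0, 1.402]
ft_force: [0.4, 0.2, 0.0]
opening: 1.001
t 2.5 pos [649.8 174.7 191.7] rot [-3.141  0.     1.402] j6 0.33 F [0.4 0.2 0. ] op 1.001 -> shift [ 0.0013 -0.0001  0.0017] turn -0.315
[[0.99, -0.16, -0.04, 660.93], [-0.17, -0.95, -0.25, 243.96], [-0.0, 0.25, -0.97, 385.07]]
```

View pics/w1.png

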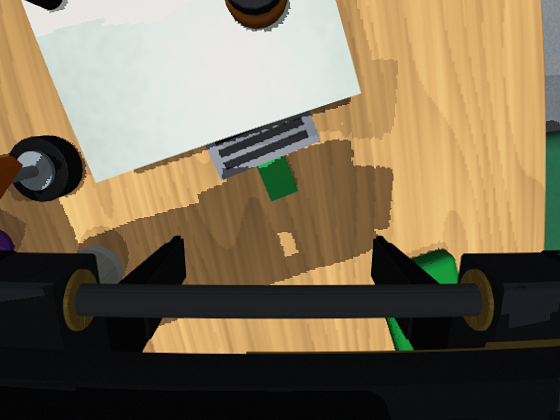

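The wrist view shows the tab at (278,178), the plate at (265,146) and the case at the lower right. I measure the tab by ray onto z=16 and check it with depth.

```bash
python3 - <<'E'
from h import *
c=cam("wrist");hsv=cv2.cvtColor(c["image"],cv2.COLOR_BGR2HSV);P=cloud(c)
sub=np.zeros((420,560),bool);sub[145:210,250:310]=1
m=sub&(hsv[...,0]>45)&(hsv[...,0]<85)&(hsv[...,1]>110)
print(m.sum(),np.percentile(P[m][:,2],[5,50,95]).round(1))
v,u=np.nonzero(m&(P[...,2]>11)); q=onz(c,np.c_[u,v],16)
print("tab top",cv2.minAreaRect(q[:,:2].astype(np.float32)))
m=np.zeros((420,560),bool);m[110:185,205:325]=1;m&=(P[...,2]>11)&(P[...,2]<22)&(hsv[...,1]<90)
print("plate",cv2.minAreaRect(P[m][:,:2].astype(np.float32)))
m=np.zeros((420,560),bool);m[0:190,20:365]=1;m&=(P[...,2]>72)&(P[...,2]<84)&(hsv[...,1]<60)
q=P[m];print("shelf",cv2.minAreaRect(q[:,:2].astype(np.float32)),np.median(q[:,2]))
E
```

```text
1107 [15.7 16.9 18.2]
tab top ((648.7686767578125, 181.15557861328125), (29.781797409057617, 40.00002670288086), 12.314252853393555)
plate ((640.073974609375, 220.0235137939453), (109.68965911865234, 39.60772705078125), 11.849045753479004)
shelf ((583.6475830078125, 274.9991149902344), (148.96920776367188, 296.3837585449219), 79.10667419433594) 79.00431136804428
```

```bash
P="python3 -m pendant"
$P '[[[1,0,0,0.03,-0.06],[1,0,0,0.06,-0.13],[1,0,0,0.09,-0.2],[1,0.001,0,0.12,-0.27],[1,0.001,0,0.13,-0.34],[1,0.001,0,0.13,-0.38],[1,0.001,0,0.13,-0.38],[1,0.001,0,0.13,-0.38]]]'
$P '[[[1,0,0,0.015,0],[1,0,0,0.03,0],[1,0,0,0.04,0],[1,0,0,0.047,0],[1,0,0,0.053,0],[1,0,0,0.057,0],[1,0,0,0.057,0],[1,0,0,0.057,0]]]'
$P '[[[0.5,0,0,0,0],[0.2,0,0,0,0],[0.2,0,0,0,0],[0.2,0,0,0,0],[0.2,0,0,0,0],[0.2,0,0,0,0],[0.2,0,0,0,0],[0.2,0,0,0,0]]]'
python3 -c "
from h import *
go(649.8,176.2,4,1.784)"
```

```text
t: 3.4
eef_pos: [650.3, 175.6, 62.3]
tcp_rot: [3.141, 0.0, 1.772]
ft_force: [0.9, 0.1, 0.0]
opening: 1.0
t: 4.2
eef_pos: [650.4, 175.6, 5.5]
tcp_rot: [3.141, 0.0, 1.776]
ft_force: [0.8, -0.7, -0.2]
opening: 1.001
t: 5.0
eef_pos: [650.2, 175.6, 5.2]
tcp_rot: [3.142, 0.0, 1.776]
ft_force: [0.1, -0.2, -0.5]
opening: 0.385
t 5.0 pos [650.2 175.6   5.2] rot [3.142 0.    1.776] j6 -0.04 F [ 0.1 -0.2 -0.5] op 0.385 -> shift [ 0.0007 -0.0003  0.0012] turn -0.008
```

```bash
P="python3 -m pendant"
$P '[[[0.2,0,0,0,0],[0.2,0,0,0,0],[0.2,0,0,0,0],[0.2,0,0,0,0],[0.2,-0.005,0,0,0],[0.2,-0.01,0,0,0],[0.2,-0.015,0,0,0],[0.2,-0.02,0,0,0]]]'
$P '[[[0.2,-0.01,0,0,0],[0.2,-0.025,0,0,0],[0.2,-0.04,0,0,0],[0.2,-0.055,0,0,0],[0.2,-0.07,0,0,0],[0.2,-0.08,0,0,0],[0.2,-0.085,0,0,0],[0.2,-0.085,0,0,0]]]'
python3 -c "
from h import *
go(649.8,176.2,4,1.784)"
```

```text
t: 5.8
eef_pos: [654.4, 155.3, 5.2]
tcp_rot: [-3.142, 0.0, 1.775]
ft_force: [0.5, 0.8, -0.1]
opening: 0.194
t: 6.6
eef_pos: [671.7, 72.1, 5.2]
tcp_rot: [3.142, 0.0, 1.775]
ft_force: [0.6, 1.0, -0.5]
opening: 0.202
t 6.6 pos [671.7  72.1   5.2] rot [3.142 0.    1.775] j6 -0.19 F [ 0.6  1.  -0.5] op 0.202 -> shift [ 0.1064 -0.0004  0.0012] turn -0.009
```

The opening reached 0.20 (19 mm), less than the 30 mm tab, so the tab may have been missed. I look before going on.

```bash
python3 - <<'E'
from h import *
c=cam("wrist");save(c,"w2.png")
E
```

```text
(no output)
```

View pics/w2.png

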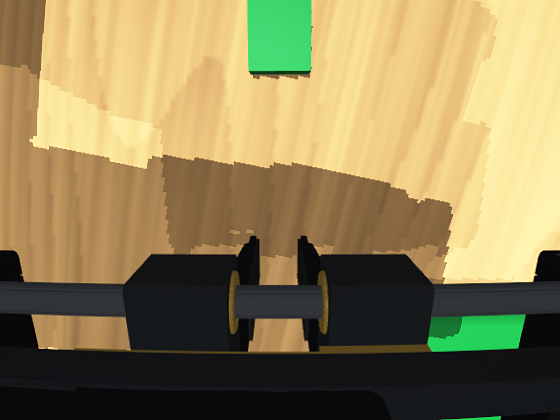

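The tab stayed behind: it is at (280,40) with its end at row 75. I measure it again.

```bash
python3 - <<'E'
from h import *
import pickle
c=cam("wrist");hsv=cv2.cvtColor(c["image"],cv2.COLOR_BGR2HSV)
sub=np.zeros((420,560),bool);sub[0:100,220:340]=1
m=sub&(hsv[...,0]>45)&(hsv[...,0]<85)&(hsv[...,1]>110)&(hsv[...,2]>120)
v,u=np.nonzero(m);q=onz(c,np.c_[u,v],16);print(cv2.minAreaRect(q[:,:2].astype(np.float32)), np.median(cloud(c)[m][:,2]))
# tool tips in image
T=np.array(c["tool_from_camera"]);R=np.linalg.inv(T);print(R[:3].round(2).tolist())
c=cam("top");hsv=cv2.cvtColor(c["image"],cv2.COLOR_BGR2HSV);P=cloud(c)
sub=np.zeros((420,560),bool);sub[150:185,200:290]=1
m=sub&(hsv[...,0]>45)&(hsv[...,0]<85)&(hsv[...,1]>110)&(P[...,2]<25)
v,u=np.nonzero(m);q=onz(c,np.c_[u,v],16);print(m.sum(),cv2.minAreaRect(q[:,:2].astype(np.float32)))
E
```

```text
((649.5274047851562, 177.51808166503906), (30.042465209960938, 32.59486770629883), 11.986947059631348) 16.953251555499264
[[-0.0, 1.0, 0.0, 0.92], [-0.97, -0.0, -0.25, 19.97], [-0.25, -0.0, 0.97, 204.85]]Traceback (most recent call last):
  File "<stdin>", line 12, in <module>
  File "h.py", line 16, in onz
    d=rays(c,uv);o=c["W"][:3,3];return o+d*((z-o[2])/d[:,2])[:,None]
  File "h.py", line 13, in rays
    p=cv2.undistortPoints(np.array(uv,float).reshape(-1,1,2),c["K"],np.array(c["dist"],float)).reshape(-1,2)
      ~~~~~~~~~~~~~~~~~~~^^^^^^^^^^^^^^^^^^^^^^^^^^^^^^^^^^^^^^^^^^^^^^^^^^^^^^^^^^^^^^^^^^^^^
cv2.error: OpenCV(4.12.0) /io/opencv/modules/calib3d/src/undistort.dispatch.cpp:347: error: (-215:Assertion failed) CV_IS_MAT(_src) && CV_IS_MAT(_dst) && (_src->rows == 1 || _src->cols == 1) && (_dst->rows == 1 || _dst->cols == 1) && _src->cols + _src->rows - 1 == _dst->rows + _dst->cols - 1 && (CV_MAT_TYPE(_src->type) == CV_32FC2 || CV_MAT_TYPE(_src->type) == CV_64FC2) && (CV_MAT_TYPE(_dst->type) == CV_32FC2 || CV_MAT_TYPE(_dst->type) == CV_64FC2) in function 'cvUndistortPointsInternal'
```

The cassette hasn't moved at all, so the grip was too weak or came too late. I go back with the jaws open, command full closure and wait longer.

```bash
P="python3 -m pendant"
$P '[[[0.8,0,0,0,0],[0.8,0,0,0,0],[0.8,0,0,0,0],[0.8,0.005,0,0,0],[0.8,0.01,0,0,0],[0.8,0.02,0,0,0],[0.8,0.03,0,0,0],[0.8,0.04,0,0,0]]]'
$P '[[[0.8,0.02,0,0,0],[0.8,0.04,0,0,0],[0.8,0.055,0,0.001,0],[0.8,0.065,0,0.001,0],[0.8,0.069,0,0.001,0],[0.8,0.069,0,0.001,0],[0.8,0.069,0,0.001,0],[0.8,0.069,0,0.001,0]]]'
$P '[[[0,0,0,0,0],[0,0,0,0,0],[0,0,0,0,0],[0,0,0,0,0],[0,0,0,0,0],[0,0,0,0,0],[0,0,0,0,0],[0,0,0,0,0]]]'
$P '[[[0,0,0,0,0],[0,0,0,0,0],[0,0,0,0,0],[0,0,0,0,0],[0,0,0,0,0],[0,0,0,0,0],[0,0,0,0,0],[0,0,0,0,0]]]'
python3 -c "
from h import *
go(649.8,176.2,4,1.784)"
```

```text
t: 7.55
eef_pos: [663.2, 113.1, 5.2]
tcp_rot: [-3.142, 0.0, 1.776]
ft_force: [0.4, 0.3, 0.7]
opening: 0.783
t: 8.35
eef_pos: [649.6, 178.8, 4.2]
tcp_rot: [3.142, 0.0, 1.775]
ft_force: [-0.3, 0.4, 0.2]
opening: 0.799
t: 9.15
eef_pos: [649.4, 179.5, 4.2]
tcp_rot: [-3.142, 0.0, 1.776]
ft_force: [0.8, -0.6, 0.1]
opening: 0.183
t: 9.95
eef_pos: [649.4, 179.5, 4.2]
tcp_rot: [-3.142, 0.0, 1.776]
ft_force: [-0.9, 0.5, 0.9]
opening: 0.005
t 9.95 pos [649.4 179.5   4.2] rot [-3.142  0.     1.776] j6 -0.03 F [-0.9  0.5  0.9] op 0.005 -> shift [-0.0033 -0.0003  0.0002] turn -0.008
```

```bash
python3 - <<'E'
from h import *
a=cam("wrist");b=cam("scene")
im=np.hstack([cv2.resize(a["image"][100:330,180:380],(400,460)),cv2.resize(b["image"][200:315,250:350],(400,460))])
cv2.imwrite("pics/w3.png",im)
E
```

```text
(no output)
```

View pics/w3.png

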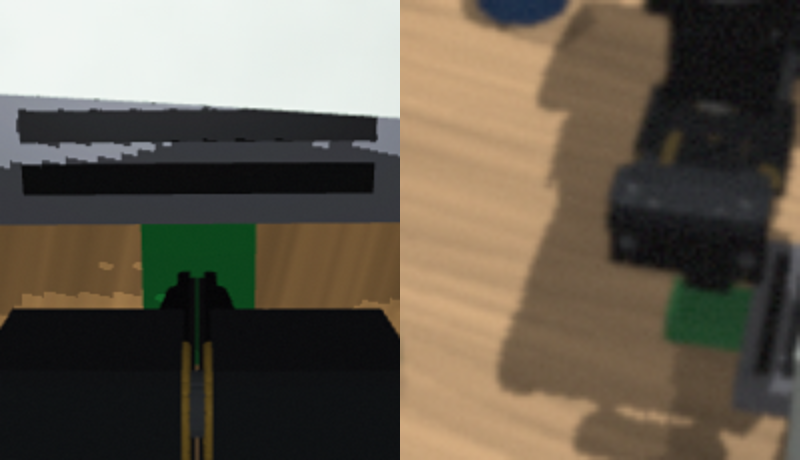

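```bash
python3 - <<'E'
from h import *
for n in("wrist","scene"):
    c=cam(n);P=cloud(c);im=c["image"].max(2)
    # dark pixels near TCP in xy
    m=(np.hypot(P[...,0]-649.4,P[...,1]-179.5)<45)&(im<70)&(P[...,2]<100)
    q=P[m];print(n,m.sum(),np.percentile(q[:,2],[0,1,3,10,50]).round(1)); 
    o=np.argsort(q[:,2])[:40:5];print(q[o].round(0).tolist())
    hsv=cv2.cvtColor(c["image"],cv2.COLOR_BGR2HSV)
    g=(np.hypot(P[...,0]-649.4,P[...,1]-179.5)<40)&(hsv[...,0]>45)&(hsv[...,0]<85)&(hsv[...,1]>110)
    print(" green z",np.percentile(P[g][:,2],[2,50,98]).round(1),"xy",P[g].mean(0).round(1)); v,u=np.nonzero(g);print(u.min(),u.max(),v.min(),v.max())
    w=(np.abs(P[...,0]-655)<140)&(np.abs(P[...,1]-100)<60)&(hsv[...,0]<25)&(P[...,2]<40);print(" desk",np.median(P[w][:,2]))
    if n=="wrist":
        for v in range(225,345,8): print(v,[int(x) for x in P[v,268:290:3,2]],[int(x) for x in P[v,268:290:3,1]])
E
```

```text
wrist 6575 [-1.4  1.6 15.7 16.2 17.2]
[[621.0, 164.0, -1.0], [681.0, 177.0, 0.0], [686.0, 179.0, 0.0], [674.0, 176.0, 0.0], [676.0, 176.0, 1.0], [690.0, 179.0, 1.0], [672.0, 176.0, 1.0], [691.0, 180.0, 1.0]]
 green z [15.6 17.  54. ] xy [646.7 191.1  19.5]
177 360 212 392
 desk 0.9098063357957358
225 [16, 17, 16, 16, 16, 16, 16, 17] [192, 192, 192, 193, 193, 193, 194, 194]
233 [16, 18, 16, 16, 15, 16, 16, 16] [187, 188, 188, 189, 189, 189, 189, 190]
241 [17, 35, 35, 31, 31, 35, 35, 16] [183, 190, 190, 189, 190, 191, 192, 185]
249 [45, 46, 46, 41, 42, 46, 46, 46] [190, 190, 191, 189, 190, 192, 192, 192]
257 [112, 112, 54, 52, 51, 55, 111, 110] [213, 213, 190, 189, 190, 191, 214, 214]
265 [116, 116, 63, 60, 60, 63, 117, 118] [213, 213, 190, 189, 189, 191, 214, 215]
273 [121, 121, 119, 67, 68, 117, 121, 121] [213, 213, 212, 189, 189, 212, 214, 214]
281 [125, 122, 121, 74, 75, 122, 122, 125] [213, 212, 211, 189, 189, 212, 212, 214]
289 [128, 123, 123, 119, 118, 123, 125, 128] [212, 210, 210, 208, 208, 211, 212, 214]
297 [129, 124, 125, 121, 120, 125, 124, 129] [211, 209, 209, 208, 207, 210, 209, 212]
305 [129, 126, 125, 124, 122, 126, 125, 127] [209, 208, 207, 207, 206, 209, 208, 209]
313 [129, 126, 125, 123, 122, 127, 126, 129] [208, 206, 206, 205, 204, 207, 207, 208]
321 [128, 126, 125, 82, 82, 126, 128, 129] [205, 204, 204, 177, 178, 204, 206, 206]
329 [128, 125, 126, 82, 82, 126, 130, 129] [203, 201, 202, 174, 174, 203, 205, 204]
337 [129, 126, 82, 82, 82, 82, 128, 129] [202, 200, 170, 170, 171, 171, 202, 203]
scene 502 [-1.6 -0.3  1.5  8.7 15.9]
[[619.0, 155.0, -2.0], [615.0, 182.0, -0.0], [664.0, 183.0, 0.0], [661.0, 201.0, 2.0], [656.0, 199.0, 3.0], [665.0, 190.0, 4.0], [667.0, 175.0, 5.0], [665.0, 175.0, 5.0]]
 green z [ 3.1 15.3 25.6] xy [656.6 182.8  14.2]
317 336 271 286
 desk 0.032667426982470715
```

```bash
python3 - <<'E'
from h import *
c=cam("wrist");P=cloud(c);print(c["fx"],c["cy"],c["cx"])
T=np.array(c["tool_from_camera"])
for v in range(232,244): print(v,P[v,271:291:2,2].round(0).tolist(), c["range_z"][v,273].round(0),c["range_z"][v,285].round(0))
print(env.state()["eef_pos"])
E
```

```text
360.67006368372756 207.5867199873078 278.0559802287769
232 [16.0, 16.0, 17.0, 17.0, 17.0, 16.0, 17.0, 17.0, 18.0, 17.0] 190.0 190.0
233 [15.0, 16.0, 17.0, 16.0, 17.0, 17.0, 17.0, 18.0, 16.0, 18.0] 191.0 189.0
234 [17.0, 17.0, 17.0, 17.0, 17.0, 18.0, 17.0, 17.0, 17.0, 17.0] 190.0 190.0
235 [18.0, 16.0, 17.0, 16.0, 17.0, 17.0, 17.0, 15.0, 198.0, 17.0] 191.0 192.0
236 [28.0, 28.0, 29.0, 17.0, 17.0, 17.0, 29.0, 28.0, 28.0, 17.0] 179.0 179.0
237 [30.0, 30.0, 29.0, 17.0, 17.0, 17.0, 28.0, 30.0, 30.0, 18.0] 177.0 176.0
238 [31.0, 31.0, 29.0, 17.0, 17.0, 17.0, 31.0, 30.0, 32.0, 16.0] 176.0 177.0
239 [32.0, 32.0, 30.0, 29.0, 29.0, 29.0, 33.0, 32.0, 32.0, 18.0] 175.0 174.0
240 [34.0, 34.0, 30.0, 30.0, 29.0, 29.0, 34.0, 33.0, 34.0, 18.0] 173.0 173.0
241 [36.0, 36.0, 32.0, 32.0, 32.0, 31.0, 36.0, 35.0, 36.0, 18.0] 171.0 172.0
242 [37.0, 36.0, 32.0, 31.0, 32.0, 33.0, 37.0, 38.0, 38.0, 17.0] 171.0 169.0
243 [38.0, 37.0, 35.0, 35.0, 35.0, 35.0, 39.0, 38.0, 39.0, 39.0] 170.0 170.0
[649.39665119 179.47953418   4.18422352]
```

The fingertips show at z≈28 in the wrist depth while the TCP reads 4.2, which explains the empty grip. I check whether that gap depends on the opening.

```bash
P="python3 -m pendant"
cat > tip.py <<'E'
from h import *
c=cam("wrist");P=cloud(c);s=env.state();T=np.array(c["tool_from_camera"])
W=np.linalg.inv(c["W"]@np.linalg.inv(T));Q=P@W[:3,:3].T+W[:3,3]
m=(c["image"].max(2)<75)&(np.abs(Q[...,0])<25)&(np.abs(Q[...,1])<65)&(Q[...,2]>-60)&(P[...,2]>21)
q=Q[m];print("op",s["opening"],m.sum());
for sg in(1,-1):
    r=q[q[:,1]*sg>0]
    if len(r): o=r[np.argsort(-r[:,2])][:60];print("tip z tool",np.percentile(r[:,2],[95,99,99.8]).round(1),"x",np.percentile(o[:,0],[5,95]).round(1),"y",np.percentile(o[:,1],[5,95]).round(1))
E
python3 tip.py
$P '[[[0.4,0,0,0,0],[0.4,0,0,0,0],[0.4,0,0,0,0],[0.4,0,0,0,0],[0.4,0,0,0,0],[0.4,0,0,0,0],[0.4,0,0,0,0],[0.4,0,0,0,0]]]' | tail -1
python3 tip.py
$P '[[[1,0,0,0,0],[1,0,0,0,0],[1,0,0,0,0],[1,0,0,0,0],[1,0,0,0,0],[1,0,0,0,0],[1,0,0,0,0],[1,0,0,0,0]]]'|tail -1
python3 tip.py
```

```text
op 0.0049830095106008585 726
tip z tool [-25.9 -23.9 -22.9] x [10.6 12.6] y [0.1 3.9]
tip z tool [-25.9 -23.8 -23.2] x [10.6 12.5] y [-5.3 -0.4]
opening: 0.4
op 0.3993627955748389 1584
tip z tool [-27.1 -24.6 -24. ] x [-2.5 12.4] y [17.8 21.6]
tip z tool [-27.1 -25.  -23.9] x [-1.1 12.6] y [-23.7 -19.6]
opening: 0.982
op 0.9886686930209797 2426
tip z tool [-25.4 -23.8 -23.1] x [-9.1 12.2] y [45.7 49.6]
tip z tool [-25.5 -23.9 -22.8] x [-9.1 12.3] y [-51.  -47.5]
```

Independent of the opening, the real fingertips sit about 23 mm above the reported TCP. The desk and tab heights are right in the same frame. I'll therefore go 23 mm lower than the reported z suggests, step by step with the force watched.

```bash
P="python3 -m pendant"
$P '[[[1,0,0,0.004,0],[1,0,0,0.008,0],[1,0,0,0.012,0],[1,0,0,0.015,0],[1,0,0,0.018,0],[1,0,0,0.02,0],[1,0,0,0.021,0],[1,0,0,0.021,0]]]'
$P '[[[0,0,0,0,0],[0,0,0,0,0],[0,0,0,0,0],[0,0,0,0,0],[0,0,0,0,0],[0,0,0,0,0],[0,0,0,0,0],[0,0,0,0,0]]]'
$P '[[[0,0,0,0,0],[0,0,0,0,0],[0,0,0,0,0],[0,0,0,0,0],[0,0,0,0,0],[0,0,0,0,0],[0,-0.005,0,0,0],[0,-0.01,0,0,0]]]'
```

```text
t: 12.75
eef_pos: [649.4, 179.5, -16.9]
tcp_rot: [-3.141, 0.0, 1.776]
ft_force: [0.0, 0.0, -0.2]
opening: 0.998
t: 13.55
eef_pos: [649.4, 179.5, -16.8]
tcp_rot: [-3.142, 0.0, 1.776]
ft_force: [1.0, -0.4, -0.2]
opening: 0.387
t: 14.35
eef_pos: [651.4, 169.6, -16.8]
tcp_rot: [-3.141, -0.0, 1.776]
ft_force: [0.4, 3.3, 0.8]
opening: 0.312
```

Gripped: the opening is 0.312 (30 mm) and there is drag force. Now I pull.

```bash
P="python3 -m pendant"
$P '[[[0,-0.01,0,0,0],[0,-0.025,0,0,0],[0,-0.04,0,0,0],[0,-0.055,0,0,0],[0,-0.07,0,0,0],[0,-0.085,0,0,0],[0,-0.095,0,0,0],[0,-0.1,0,0,0]]]'
$P '[[[0,-0.01,0,0,0],[0,-0.025,0,0,0],[0,-0.035,0,0,0],[0,-0.04,0,0,0],[0,-0.04,0,0,0],[1,-0.04,0,0,0],[1,-0.04,0,0,0],[1,-0.04,0,0,0]]]'
$P '[[[1,-0.04,0,0,0],[1,-0.04,0,0,0],[1,-0.04,0,-0.03,0],[1,-0.04,0,-0.08,0],[1,-0.04,0,-0.12,0],[1,-0.03,0,-0.16,0],[1,-0.02,0,-0.19,0],[1,0,0,-0.19,0]]]'
python3 - <<'E'
from h import *
c=cam("wrist");save(c,"w4.png")
hsv=cv2.cvtColor(c["image"],cv2.COLOR_BGR2HSV);P=cloud(c);g=(hsv[...,0]>45)&(hsv[...,0]<85)&(hsv[...,1]>110)
R=(np.abs(P[...,0]-670)<100)&(np.abs(P[...,1]-100)<110)
for nm,m in dict(fin=g&R&(P[...,2]>40)&(P[...,2]<60),tab=g&R&(P[...,2]>10)&(P[...,2]<22)&(P[...,0]<720),plate=R&(P[...,2]>12)&(P[...,2]<22)&(hsv[...,1]<80)).items():
    q=P[m];print(nm,len(q),cv2.minAreaRect(q[:,:2].astype(np.float32)) if len(q) else 0,np.median(q[:,2]) if len(q) else 0)
go(650,100,150,3.35)
E
```

```text
t: 15.15
eef_pos: [672.1, 70.5, -16.8]
tcp_rot: [3.142, 0.0, 1.775]
ft_force: [-0.4, 2.6, -1.0]
opening: 0.315
t: 15.95
eef_pos: [679.9, 33.0, -16.8]
tcp_rot: [-3.142, 0.0, 1.776]
ft_force: [-0.2, -0.2, -0.2]
opening: 0.506
t: 16.75
eef_pos: [681.5, 32.8, 178.0]
tcp_rot: [3.134, 0.002, 1.775]
ft_force: [0.5, 0.5, -0.2]
opening: 0.997
fin 1283 ((660.1102905273438, 121.32331085205078), (69.41180419921875, 12.239581108093262), 11.663240432739258) 50.81612452565935
tab 1185 ((683.452880859375, 71.53292083740234), (70.79732513427734, 111.09950256347656), 20.761150360107422) 16.905135888839823
plate 13133 ((662.3847045898438, 111.6212158203125), (110.37555694580078, 120.29195404052734), 11.613359451293945) 17.074354631965434
t 16.8 pos [679.8  36.1 175.4] rot [3.138 0.    1.777] j6 -0.25 F [-0.3  1.8 -0.4] op 0.999 -> shift [ 0.0686 -0.0162  0.0253] turn -1.573
```

View pics/w4.png

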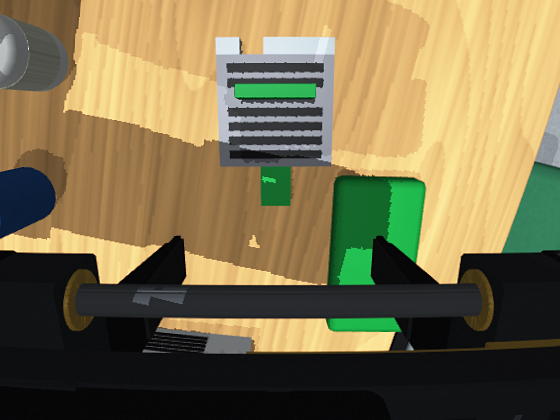

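The cassette is out and free: plate centre (662.4,111.6), fin centre (660.1,121.3) with its top at z 50.8, x axis at 101.65°. The case is well clear to the right. Next I rotate over the fin.

```bash
P="python3 -m pendant"
$P '[[[1,0.01,0,0,-0.14],[1,0.03,0,0,-0.28],[1,0.05,0,0,-0.42],[1,0.07,0,0,-0.56],[1,0.088,-0.002,0,-0.7],[1,0.088,-0.002,0,-0.84],[1,0.088,-0.002,0,-0.98],[1,0.088,-0.002,0,-1.12]]]'
$P '[[[1,0,0,0.02,-0.14],[1,0,0,0.05,-0.28],[1,0,0,0.08,-0.41],[1,0,0,0.1,-0.448],[1,0,0,0.11,-0.448],[1,0,0,0.11,-0.448],[1,0,0,0.11,-0.448],[1,0,0,0.11,-0.448]]]'
python3 -c "
from h import *
go(660.1,121.3,-1,3.345)"
```

```text
t: 17.6
eef_pos: [659.3, 119.2, 171.7]
tcp_rot: [-3.141, -0.002, 2.902]
ft_force: [-0.3, 0.1, 0.2]
opening: 1.002
t: 18.4
eef_pos: [660.6, 118.6, 64.3]
tcp_rot: [-3.141, 0.002, -2.94]
ft_force: [-0.3, 0.1, 0.5]
opening: 0.999
t 18.4 pos [660.6 118.6  64.3] rot [-3.141e+00  2.000e-03 -2.940e+00] j6 -1.69 F [-0.3  0.1  0.5] op 0.999 -> shift [0.     0.0028 0.0653] turn -0.002
```

```bash
P="python3 -m pendant"
$P '[[[0.6,0,0.003,0.01,0],[0.6,0,0.003,0.025,0],[0.5,0,0.003,0.04,0],[0.5,0,0.003,0.05,0],[0.4,0,0.003,0.058,0],[0.4,0,0.003,0.063,0],[0.4,0,0.003,0.065,0],[0.4,0,0.003,0.065,0]]]'
$P '[[[0,0,0,0,0],[0,0,0,0,0],[0,0,0,0,0],[0,0,0,0,0],[0,0,0,0,0],[0,0,0,0,0],[0,0,0,0,0],[0,0,0,0,0]]]'
$P '[[[0,0,0,0,0],[0,0,0,0,0],[0,0,0,0,0],[0,0,0,0,0],[0,0,0,-0.01,0],[0,0,0,-0.025,0],[0,0,0,-0.04,0],[0,0,0,-0.05,0]]]'
python3 -c "
from h import *
go(602.5,-281.9,150,1.67)"
```

```text
t: 19.2
eef_pos: [659.5, 121.3, -1.9]
tcp_rot: [-3.142, 0.0, -2.939]
ft_force: [0.1, -0.2, -0.1]
opening: 0.418
t: 20.0
eef_pos: [659.5, 121.3, -1.6]
tcp_rot: [-3.141, 0.0, -2.939]
ft_force: [-0.6, -1.3, 4.5]
opening: 0.123
t: 20.8
eef_pos: [659.9, 121.4, 50.2]
tcp_rot: [-3.141, 0.002, -2.939]
ft_force: [-0.1, 1.1, -2.4]
opening: 0.127
t 20.8 pos [659.9 121.4  50.2] rot [-3.141e+00  2.000e-03 -2.939e+00] j6 -1.69 F [-0.1  1.1 -2.4] op 0.127 -> shift [ 0.1371 -0.3836 -0.0999] turn 1.674
```

Lifted by the fin (opening 0.127 ≈ 12 mm). While it is held I refine the extractor, well, cam and slot from the two fixed views by ray casting.

```bash
python3 - <<'E'
from h import *
cs={n:cam(n) for n in("top","scene")}
for n,c in cs.items():
    hsv=cv2.cvtColor(c["image"],cv2.COLOR_BGR2HSV);h,s,v=[hsv[...,i].astype(int) for i in range(3)];Z=cloud(c);
    near=(np.abs(Z[...,0]-600)<140)&(np.abs(Z[...,1]+260)<125)
    def pr(k,m,z,ell=False):
        m=m&near;m=cv2.morphologyEx(m.astype(np.uint8),cv2.MORPH_OPEN,np.ones((2,2)))
        nn,l,st,_=cv2.connectedComponentsWithStats(m);
        if nn<2: print(n,k,"none");return
        m=l==1+np.argmax(st[1:,4]);vv,u=np.nonzero(m);q=onz(c,np.c_[u,vv],z)[:,:2];r=cv2.minAreaRect(q.astype(np.float32));print(n,k,m.sum(),"mean",q.mean(0).round(1),"rect",np.round(r[0],1),np.round(r[1],1),round(r[2],1), "z",np.median(Z[m][:,2]).round(1))
    z=Z[...,2]
    pr("white",(z>51)&(z<61)&(s<60)&(v>100),56)
    pr("well",(z>30)&(z<48)&(s<90),40)
    pr("disc",(z>30)&(v<60)&(s<120)&(np.hypot(Z[...,0]-602,Z[...,1]+282)<55),40)
    pr("red",((h<8)|(h>172))&(s>130),63)
    pr("brass",(h>12)&(h<30)&(s>70)&(z>66)&(z<90),81)
    pr("yellow",(h>20)&(h<36)&(s>130)&(z>50)&(z<69),64)
np.save("/dev/null",0) if 0 else None
a=cv2.resize(cs["top"]["image"][130:255,360:480],(400,417));b=cv2.resize(cs["scene"]["image"][155:255,95:230],(400,417))
cv2.imwrite("pics/ext.png",np.hstack([a,b]))
E
```

```text
top white 4610 mean [ 585.5 -243.7] rect [ 590.2 -259. ] [215.4 192.7] 5.6 z 55.6
top well 3260 mean [ 590.2 -289.2] rect [ 576.1 -290.8] [180.9 116.6] 5.4 z 40.3
top disc 597 mean [ 591.8 -290.3] rect [ 592.9 -289.8] [65.9 76.1] 72.0 z 40.4
top red 74 mean [ 646.8 -189.8] rect [ 647.  -189.8] [ 8.8 31.3] 89.5 z 63.1
top brass 194 mean [ 608.7 -188. ] rect [ 608.9 -187.8] [30.2 36. ] 8.9 z 79.4
top yellow 24 mean [ 652.9 -254.7] rect [ 653.3 -254.5] [ 8.9 11.3] 1.9 z 62.6
scene white 2432 mean [ 605.7 -239.6] rect [ 595.9 -252. ] [222.4 196.1] 6.1 z 56.1
scene well 1266 mean [ 584.  -291.9] rect [ 568.9 -293.8] [162.2 113.6] 4.6 z 41.2
scene disc 328 mean [ 596.8 -278.6] rect [ 596.5 -279.1] [72.3 76. ] 7.7 z 41.2
scene red 53 mean [ 651.  -182.9] rect [ 651.  -182.6] [36.9 10.5] 3.8 z 62.7
scene brass 166 mean [ 625.1 -178.5] rect [ 625. -179.] [54.7 31.1] 34.4 z 75.9
scene yellow 31 mean [ 661.3 -247.3] rect [ 662.1 -247.4] [18.8 13.2] 37.9 z 62.3
```

View pics/ext.png

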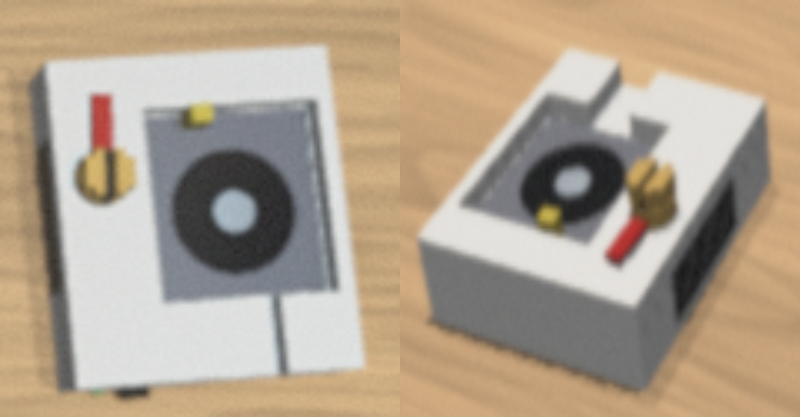

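The top view shows the box, well, rib (200,115) and cam, with the slot along the tongue. The two views differ by 2-3 mm, so I carry the cassette past the extractor and take one close wrist look from there.

```bash
P="python3 -m pendant"
$P '[[[0,0,-0.005,-0.03,0],[0,0.005,-0.02,-0.06,0],[0,0.015,-0.05,-0.08,0],[0,0.03,-0.1,-0.08,0],[0,0.045,-0.15,-0.08,0],[0,0.06,-0.2,-0.08,0],[0,0.075,-0.25,-0.08,0],[0,0.09,-0.29,-0.08,0]]]'
$P '[[[0,0.015,-0.04,0,0.1],[0,0.027,-0.08,0,0.24],[0,0.04,-0.12,0,0.38],[0,0.052,-0.16,0,0.52],[0,0.06,-0.2,0,0.66],[0,0.068,-0.23,0,0.8],[0,0.068,-0.24,0,0.94],[0,0.068,-0.24,0,1.08]]]'
$P '[[[0,0,0,0,0.14],[0,0,0,0,0.28],[0,0,0,0,0.42],[0,0,0,0,0.55],[0,0,0,0,0.595],[0,0,0,0,0.595],[0,0,0,0,0.595],[0,0,0,0,0.595]]]'
python3 - <<'E'
from h import *
go(612.5,-281,130,1.669)
c=cam("wrist");save(c,"w5.png")
E
```

```text
t: 21.7
eef_pos: [629.2, -181.3, 127.9]
tcp_rot: [3.141, -0.0, -2.939]
ft_force: [0.5, 0.4, -4.4]
opening: 0.124
t: 22.5
eef_pos: [610.6, -430.0, 127.1]
tcp_rot: [-3.141, -0.001, 2.256]
ft_force: [0.1, 0.5, -3.7]
opening: 0.124
t: 23.3
eef_pos: [611.3, -428.1, 128.1]
tcp_rot: [-3.141, -0.0, 1.67]
ft_force: [0.3, 0.2, -3.7]
opening: 0.127
t 23.3 pos [ 611.3 -428.1  128.1] rot [-3.141 -0.     1.67 ] j6 -0.8 F [ 0.3  0.2 -3.7] op 0.127 -> shift [ 0.1462  0.0158 -0.0019] turn 0.001
```

View pics/w5.png

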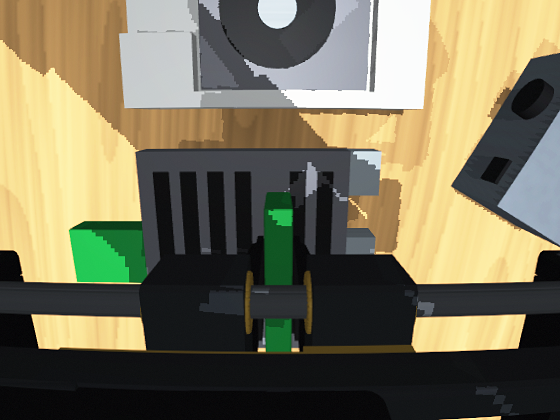

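```bash
cat > ext.py <<'E'
from h import *
a=0.098;ex=np.array([np.cos(a),np.sin(a)]);ey=np.array([-np.sin(a),np.cos(a)]);O=np.array([600.1,-257.0])
c=cam("wrist");P=cloud(c);hsv=cv2.cvtColor(c["image"],cv2.COLOR_BGR2HSV);h,s,v=[hsv[...,i].astype(int) for i in range(3)]
e=np.dstack([(P[...,:2]-O)@ex,(P[...,:2]-O)@ey,P[...,2]])
near=(np.abs(e[...,0])<130)&(np.abs(e[...,1])<120)
def ex_(k,m):
    m=m&near
    if m.sum()<15: print(k,"few");return
    q=e[m];print(k,m.sum(),"x",np.percentile(q[:,0],[.3,50,99.7]).round(1),"y",np.percentile(q[:,1],[.3,50,99.7]).round(1),"z",np.percentile(q[:,2],[5,50,95]).round(1))
top=(e[...,2]>52)&(e[...,2]<60)&(s<60)
ex_("white",top);ex_("floor",(e[...,2]>36)&(e[...,2]<45)&(s<90))
ex_("red",((h<8)|(h>172))&(s>130)&(e[...,2]>50)&(e[...,2]<72));ex_("brass",(h>12)&(h<32)&(s>60)&(e[...,2]>76)&(e[...,2]<88))
ex_("yellow",(h>20)&(h<36)&(s>120)&(e[...,2]>60)&(e[...,2]<68))
m=top&near
if m.sum()>500:
    cn,_=cv2.findContours(m.astype(np.uint8),cv2.RETR_EXTERNAL,cv2.CHAIN_APPROX_NONE)
    u=max(cn,key=cv2.contourArea).reshape(-1,2);q=e[u[:,1],u[:,0]]
    for nm,sel in dict(near=(q[:,1]<-85)&(np.abs(q[:,0])<85),right=(q[:,0]>92)&(q[:,1]>-85),left=(q[:,0]<-106)&(q[:,1]>-85)).items():
        if sel.sum()>10:
            L=cv2.fitLine(q[sel][:,:2].astype(np.float32),cv2.DIST_HUBER,0,.01,.01).ravel();print(nm,sel.sum(),"at",L[2:].round(1),"dir deg",np.degrees(np.arctan2(L[1],L[0])).round(1))
m=near&((h<8)|(h>172))&(s>130)&(e[...,2]>50)&(e[...,2]<72)
if m.sum()>30:
    q=e[m];r=cv2.minAreaRect(q[:,:2].astype(np.float32));print("red rect",np.round(r[0],1),np.round(r[1],1),round(r[2],1))
E
python3 ext.py
```

```text
white 14044 x [-117.2    1.8   97. ] y [-95.3 -72.2 -23.1] z [55.7 56.9 58.1]
floor 18270 x [-116.4  -11.7   61.5] y [-82.7 -46.1 -18.6] z [40.2 41.5 42.8]
red few
brass few
yellow few
near 238 at [-20.6 -94.8] dir deg -0.4
right 101 at [ 96.8 -52. ] dir deg -89.9
left 76 at [-117.   -62.4] dir deg 88.1
```

The edges put the extractor 2.5 mm further back in its x, the same as the ray cast from the top camera. The corrected well centre is (600.0,-282.1) with yaw 0.098. I move over it and lower part way.

```bash
P="python3 -m pendant"
$P '[[[0,0.02,0.002,0,0],[0,0.05,0.005,0,0],[0,0.08,0.008,0,0],[0,0.11,0.011,0,0],[0,0.135,0.013,0.01,0],[0,0.146,0.014,0.025,0],[0,0.146,0.014,0.035,0],[0,0.146,0.014,0.04,0]]]'
python3 - <<'E'
from h import *
go(610.7,-281,85,1.669)
c=cam("wrist");save(c,"w6.png")
exec(open("ext.py").read())
E
```

```text
t: 24.2
eef_pos: [610.9, -281.7, 87.4]
tcp_rot: [-3.141, -0.0, 1.669]
ft_force: [-0.4, 0.6, -2.9]
opening: 0.125
t 24.2 pos [ 610.9 -281.7   87.4] rot [-3.141 -0.     1.669] j6 -0.63 F [-0.4  0.6 -2.9] op 0.125 -> shift [ 0.0007 -0.0001  0.0024] turn 0.0
white 41974 x [-117.   -17.5   97.2] y [-66.5  53.6  94.6] z [55.8 57.  58.1]
floor 4066 x [-117.4  -18.5   61.4] y [-30.5  26.6  33.1] z [40.  41.2 42.4]
red 1573 x [35.3 53.6 72.1] y [55.  62.7 70.9] z [62.7 63.9 65. ]
brass 2441 x [ 2.4 17.7 32.8] y [49.2 69.2 82. ] z [80.6 81.9 83. ]
yellow 223 x [ 0.3 54.9 61.3] y [-10.3  -6.4  73.2] z [64.  64.9 67.7]
right 260 at [97.2 48.3] dir deg 89.9
left 198 at [-116.9   46.5] dir deg 89.8
red rect [53.8 62.8] [14.  37.4] 85.0
```

View pics/w6.png

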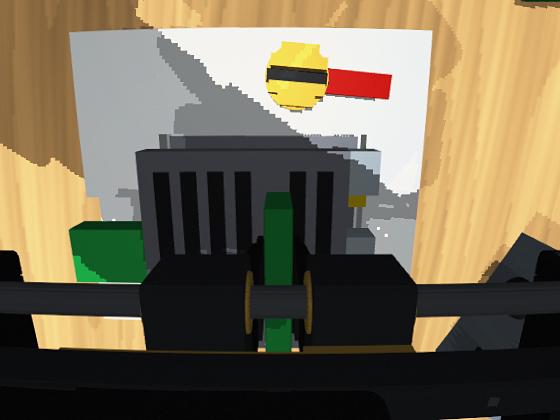

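The rib shows in the notch at (357,200), the tab points left into its channel, and the cam is about 0.085 rad open. I lower it.

```bash
P="python3 -m pendant"
$P '[[[0,0.0005,0,0.007,0],[0,0.0005,0,0.015,0],[0,0.0005,0,0.022,0],[0,0.0005,0,0.028,0],[0,0.0005,0,0.03,0],[0,0.0005,0,0.032,0],[0,0.0005,0,0.034,0],[0,0.0005,0,0.036,0]]]'
$P '[[[0,0,0,0.002,0],[0,0,0,0.004,0],[0,0,0,0.006,0],[0,0,0,0.008,0],[0,0,0,0.01,0],[0,0,0,0.011,0],[0,0,0,0.012,0],[0,0,0,0.0125,0]]]'
```

```text
t: 25.1
eef_pos: [611.1, -281.0, 52.3]
tcp_rot: [3.141, 0.0, 1.669]
ft_force: [-0.1, -0.6, -2.4]
opening: 0.127
t: 25.9
eef_pos: [610.9, -280.9, 39.6]
tcp_rot: [-3.142, 0.0, 1.669]
ft_force: [-0.5, -0.0, -3.1]
opening: 0.121
```

```bash
P="python3 -m pendant"
$P '[[[0,0,0,0.001,0],[0,0,0,0.002,0],[0,0,0,0.0025,0],[0,0,0,0.0025,0],[0.4,0,0,0.0025,0],[0.4,0,0,0.0025,0],[0.4,0,0,0.0025,0],[0.4,0,0,0.0025,0]]]'
$P '[[[0.4,0,0,0,0],[0.4,0,0,0,0],[0.4,0,0,-0.01,0],[0.4,0,0,-0.03,0],[0.4,0,0,-0.07,0],[0.4,0,0,-0.11,0],[0.4,0,0,-0.15,0],[0.4,0,0,-0.18,0]]]'
python3 - <<'E'
from h import *
go(409,235,80,3.82)
c=cam("wrist");P=cloud(c)
a=0.098;ex=np.array([np.cos(a),np.sin(a)]);ey=np.array([-np.sin(a),np.cos(a)]);O=np.array([600.,-282.1])
e=np.dstack([(P[...,:2]-O)@ex,(P[...,:2]-O)@ey]);hsv=cv2.cvtColor(c["image"],cv2.COLOR_BGR2HSV);g=(hsv[...,0]>45)&(hsv[...,0]<85)&(hsv[...,1]>110)
for k,m in dict(fin=g&(P[...,2]>82)&(np.abs(e[...,0])<40),tab=g&(P[...,2]<64)&(P[...,2]>48)&(e[...,0]<-55)&(e[...,0]>-110),plate=(P[...,2]>50)&(P[...,2]<66)&(abs(e[...,0])<50)&(e[...,1]>10)&(e[...,1]<45)).items():
    q=np.c_[e[m],P[m][:,2]]
    if len(q)>9: print(k,len(q),cv2.minAreaRect(q[:,:2].astype(np.float32)),np.median(q[:,2]).round(1))
save(c,"w7.png")
E
```

```text
t: 26.7
eef_pos: [611.0, -281.0, 37.2]
tcp_rot: [-3.142, 0.0, 1.669]
ft_force: [-1.2, -0.1, 0.3]
opening: 0.38
t: 27.5
eef_pos: [611.2, -281.0, 221.0]
tcp_rot: [3.139, 0.002, 1.669]
ft_force: [0.5, -0.1, 0.8]
opening: 0.403
t 27.5 pos [ 611.2 -281.   221. ] rot [3.139e+00 2.000e-03 1.669e+00] j6 -0.63 F [ 0.5 -0.1  0.8] op 0.403 -> shift [ 0.5336 -0.151   0.1397] turn -2.151
fin 996 ((8.967840194702148, 15.283641815185547), (59.42142105102539, 93.38309478759766), 31.449831008911133) 90.8
tab 1189 ((-79.71827697753906, -1.1258888244628906), (40.02139663696289, 30.768442153930664), 0.10783179849386215) 56.9
plate 3116 ((-0.00659942626953125, 27.415252685546875), (34.11082077026367, 99.92687225341797), 89.90180969238281) 57.1
```

Seated: the tab is at (-79.7,-1.1) in the well frame, the plate top is at 57.1 against 57.0 for the white top, and the yaw error is about 0. Now the key.

```bash
P="python3 -m pendant"
$P '[[[0.4,0.03,-0.008,0,-0.14],[0.5,0.075,-0.021,0,-0.28],[0.6,0.12,-0.034,0,-0.42],[0.6,0.165,-0.047,0,-0.56],[0.6,0.21,-0.06,0,-0.7],[0.6,0.255,-0.072,0,-0.84],[0.6,0.3,-0.085,0,-0.98],[0.6,0.345,-0.098,0,-1.12]]]'
python3 -c "
from h import *
go(409,235,200,3.82)"
```

```text
t: 28.35
eef_pos: [478.6, 54.3, 217.8]
tcp_rot: [3.141, 0.001, 2.794]
ft_force: [0.8, -0.4, 0.9]
opening: 0.603
t 28.35 pos [478.6  54.3 217.8] rot [3.141e+00 1.000e-03 2.794e+00] j6 -1.25 F [ 0.8 -0.4  0.9] op 0.603 -> shift [0.127  0.1462 0.0177] turn -1.026
```

```bash
P="python3 -m pendant"
$P '[[[0.6,0.025,0.03,0,-0.14],[0.6,0.05,0.06,0,-0.28],[0.6,0.075,0.09,0,-0.42],[0.6,0.1,0.12,0,-0.56],[0.6,0.127,0.146,0,-0.7],[0.6,0.127,0.146,0.01,-0.84],[0.6,0.127,0.146,0.018,-0.98],[0.6,0.127,0.146,0.018,-1.026]]]'
cat > key.py <<'E'
from h import *
c=cam("wrist");P=cloud(c);hsv=cv2.cvtColor(c["image"],cv2.COLOR_BGR2HSV);h,s,v=[hsv[...,i].astype(int) for i in range(3)]
import sys
X,Y=float(sys.argv[1]),float(sys.argv[2])
m=(h<16)&(s>150)&(v>70)&(np.hypot(P[...,0]-X,P[...,1]-Y)<60)&(P[...,2]>60);zt=np.percentile(P[m][:,2],95)
m&=P[...,2]>zt-5;q=P[m];r=cv2.minAreaRect(q[:,:2].astype(np.float32));print("paddle top",m.sum(),r,"z",zt)
q2=q[:,:2]-q[:,:2].mean(0);w,V=np.linalg.eigh(q2.T@q2);print("mean",q[:,:2].mean(0).round(1),"axis rad",np.arctan2(V[1,1],V[0,1])%np.pi)
E
python3 key.py 409 235; python3 -c "
from h import *
go(409,235,65,3.82)"
```

```text
t: 29.15
eef_pos: [410.3, 233.9, 198.9]
tcp_rot: [3.141, -0.001, -2.462]
ft_force: [0.2, 0.6, -0.1]
opening: 0.602
paddle top 966 ((407.3182678222656, 235.14044189453125), (43.80813980102539, 13.231351852416992), 38.692176818847656) z 124.8795641527244
mean [406.6 234.4] axis rad 0.6652878040495525
t 29.2 pos [410.6 233.8 199.3] rot [-3.142 -0.    -2.463] j6 -1.87 F [0.3 0.1 0.2] op 0.601 -> shift [0.0005 0.0019 0.1343] turn 0.001
```

```bash
P="python3 -m pendant"
$P '[[[0.6,0.002,0.003,0.03,0.005],[0.6,0.002,0.003,0.06,0.005],[0.5,0.002,0.003,0.085,0.005],[0.5,0.002,0.003,0.105,0.005],[0.5,0.002,0.003,0.12,0.005],[0.4,0.002,0.003,0.13,0.005],[0.3,0.002,0.003,0.134,0.005],[0.3,0.002,0.003,0.134,0.005]]]'
$P '[[[0,0,0,0,0],[0,0,0,0,0],[0,0,0,0,0],[0,0,0,0,0],[0,0,0,0,0],[0,0,0,0,0],[0,0,0,0,0],[0,0,0,0,0]]]'
$P '[[[0,0,0,-0.005,0],[0,0,0,-0.02,0],[0,0,0,-0.04,0],[0,0,0,-0.07,0],[0,0,0,-0.1,0],[0,0,0,-0.13,0],[0,0,0,-0.15,0],[0,0,0,-0.155,0]]]'
python3 -c "
from h import *
go(611,-189.7,220,3.155)"
```

```text
t: 30.0
eef_pos: [407.6, 234.8, 65.3]
tcp_rot: [-3.142, -0.0, -2.474]
ft_force: [-0.2, 0.2, 0.5]
opening: 0.325
t: 30.8
eef_pos: [407.7, 234.9, 65.6]
tcp_rot: [-3.141, 0.001, -2.473]
ft_force: [-0.3, -0.9, 6.3]
opening: 0.144
t: 31.6
eef_pos: [408.0, 235.0, 222.2]
tcp_rot: [-3.141, 0.003, -2.473]
ft_force: [-0.3, 0.5, -1.3]
opening: 0.146
t 31.6 pos [408.  235.  222.2] rot [-3.141e+00  3.000e-03 -2.473e+00] j6 -1.86 F [-0.3  0.5 -1.3] op 0.146 -> shift [ 0.1038 -0.4592  0.0024] turn 0.655
```

```bash
P="python3 -m pendant"
$P '[[[0,0.005,-0.02,0,0],[0,0.014,-0.06,0,0],[0,0.024,-0.105,0,0],[0,0.034,-0.15,0,0],[0,0.044,-0.195,0,0],[0,0.054,-0.24,0,0],[0,0.064,-0.285,0,0],[0,0.074,-0.33,0,0]]]'
$P '[[[0,0.01,-0.04,0,0.1],[0,0.018,-0.08,0,0.22],[0,0.024,-0.11,0,0.34],[0,0.028,-0.125,0,0.46],[0,0.03,-0.129,0.02,0.58],[0,0.03,-0.129,0.04,0.655],[0,0.03,-0.129,0.05,0.655],[0,0.03,-0.129,0.052,0.655]]]'
python3 - <<'E'
from h import *
go(611,-189.7,142,3.155)
c=cam("wrist");save(c,"w8.png",(150,80,400,300),2.4)
P=cloud(c);hsv=cv2.cvtColor(c["image"],cv2.COLOR_BGR2HSV);h,s,v=[hsv[...,i].astype(int) for i in range(3)]
n=np.hypot(P[...,0]-611,P[...,1]+190)<75
for k,m in dict(red=((h<8)|(h>172))&(s>130)&(P[...,2]>55)&(P[...,2]<72),brass=(h>12)&(h<32)&(s>60)&(P[...,2]>76)&(P[...,2]<88),
  key=(s<90)&(P[...,2]>100)&(P[...,2]<160)&(np.hypot(P[...,0]-611,P[...,1]+190)<30)).items():
    q=P[m&n]
    if len(q)>20:r=cv2.minAreaRect(q[:,:2].astype(np.float32));print(k,len(q),np.round(r[0],1),np.round(r[1],1),round(r[2],1),np.percentile(q[:,2],[2,50,98]).round(0))
E
```

```text
t: 32.4
eef_pos: [553.9, -71.9, 219.1]
tcp_rot: [3.14, -0.001, -2.474]
ft_force: [1.1, 0.7, -1.1]
opening: 0.15
t: 33.2
eef_pos: [609.5, -189.6, 166.3]
tcp_rot: [3.14, -0.003, -3.126]
ft_force: [-0.0, -0.2, -1.9]
opening: 0.145
t 33.2 pos [ 609.5 -189.6  166.3] rot [ 3.140e+00 -3.000e-03 -3.126e+00] j6 -1.99 F [-0.  -0.2 -1.9] op 0.145 -> shift [-0.0015 -0.0002  0.0243] turn 0.002
brass 190 [ 600.3 -189.7] [ 9.2 31. ] 1.8 [76. 82. 83.]
key 1396 [ 604. -189.] [30.7 39.5] 1.3 [134. 138. 139.]
```

View pics/w8.png

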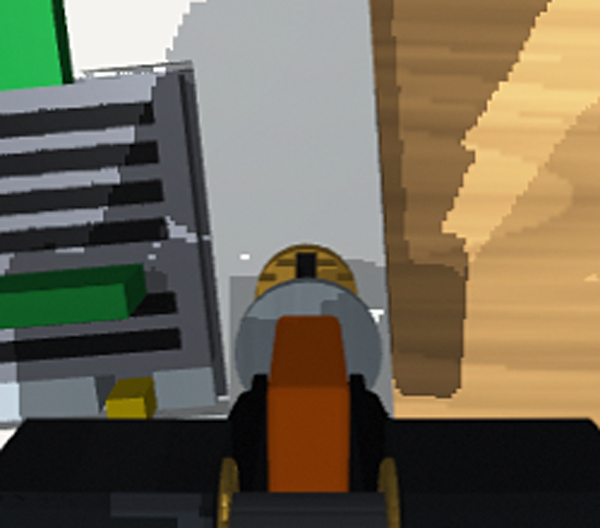

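The key is held with its collar over the cam head. The slot shows at crop col ≈306 and the collar at ≈309. I measure the lateral offset.

```bash
cat > lat.py <<'E'
from h import *
s0=env.state();c=cam("wrist");P=cloud(c);hsv=cv2.cvtColor(c["image"],cv2.COLOR_BGR2HSV);h,s,v=[hsv[...,i].astype(int) for i in range(3)]
a=s0["tcp_rot"][2];tx=np.array([np.cos(a),np.sin(a)]);ty=np.array([np.sin(a),-np.cos(a)]);p=s0["eef_pos"][:2]
U=np.dstack([(P[...,:2]-p)@tx,(P[...,:2]-p)@ty])
col=(s<90)&(P[...,2]>s0["eef_pos"][2]-36)&(P[...,2]<s0["eef_pos"][2]-20)&(np.hypot(U[...,0],U[...,1])<32)
q=U[col];print("collar",len(q),"tx",q[:,0].min().round(1),q[:,0].max().round(1),"ty",q[:,1].min().round(1),q[:,1].max().round(1),"z",np.percentile(P[col][:,2],[5,50,95]).round(1))
b=(h>12)&(h<32)&(s>60)&(P[...,2]>76)&(P[...,2]<88)&(np.hypot(U[...,0],U[...,1])<40)
vs=np.nonzero(b.any(1))[0];
for r in vs[::2]:
    u=np.nonzero(b[r])[0];g=np.diff(u)
    if len(g) and g.max()>3:
        k=g.argmax();L,R=u[k]+.5,u[k+1]-.5;w=onz(c,[[L,r],[R,r]],81)[:,:2]-p;print(r,(L,R),"tx",(w@tx).mean().round(1),"slot ty",(w@ty).round(1),(w@ty).mean().round(2), "brass",U[r,u[0],1].round(1),U[r,u[-1],1].round(1))
E
python3 lat.py
```

```text
collar 1392 tx -9.8 20.7 ty -19.1 20.4 z [136.7 138.3 139.5]
188 (np.float64(273.5), np.float64(286.5)) tx 15.0 slot ty [-3.2  7.1] 1.95 brass -6.8 7.6
190 (np.float64(273.5), np.float64(282.5)) tx 13.4 slot ty [-3.2  3.9] 0.37 brass -9.1 9.8
192 (np.float64(273.5), np.float64(282.5)) tx 11.8 slot ty [-3.2  3.9] 0.36 brass -9.1 9.9
194 (np.float64(273.5), np.float64(282.5)) tx 10.2 slot ty [-3.2  3.9] 0.36 brass -9.1 10.9
196 (np.float64(270.5), np.float64(285.5)) tx 8.5 slot ty [-5.6  6.3] 0.36 brass -15.5 15.4
198 (np.float64(265.5), np.float64(291.5)) tx 6.9 slot ty [-9.6 11.1] 0.76 brass -15.5 15.5
200 (np.float64(261.5), np.float64(295.5)) tx 5.3 slot ty [-12.8  14.3] 0.76 brass -15.5 15.5
```

```bash
P="python3 -m pendant"
$P '[[[0,-0.001,0,0.008,0.002],[0,-0.002,0,0.016,0.002],[0,-0.002,0,0.024,0.002],[0,-0.002,-0.0003,0.03,0.002],[0,-0.002,-0.0003,0.033,0.002],[0,-0.002,-0.0003,0.034,0.002],[0,-0.002,-0.0003,0.034,0.002],[0,-0.002,-0.0003,0.034,0.002]]]'
$P '[[[0,0,0,0.002,0],[0,0,0,0.004,0],[0,0,0,0.006,0],[0,0,0,0.008,0],[0,0,0,0.01,0],[0,0,0,0.012,0],[0,0,0,0.013,0],[0,0,0,0.013,0]]]'
python3 lat.py | head -1;python3 -c "
from h import *
go(611,-189.7,116.3,3.155)"
```

```text
t: 34.1
eef_pos: [612.4, -190.3, 134.5]
tcp_rot: [-3.141, 0.0, -3.13]
ft_force: [0.2, -0.3, -0.7]
opening: 0.144
t: 34.9
eef_pos: [612.2, -190.2, 121.1]
tcp_rot: [-3.142, -0.0, -3.13]
ft_force: [0.5, 0.6, -1.8]
opening: 0.143
collar 1389 tx -9.9 20.9 ty -19.2 20.4 z [90.7 92.2 93.3]
t 34.95 pos [ 612.3 -190.2  121.2] rot [-3.142 -0.    -3.13 ] j6 -1.99 F [-0.7 -0.3 -1.4] op 0.147 -> shift [0.0012 0.0005 0.0049] turn -0.002
```

The blade went in free of force (tip about 8 mm below the mouth). I lower the rest and turn.

```bash
P="python3 -m pendant"
$P '[[[0,0,0,0.001,0],[0,0,0,0.002,0],[0,0,0,0.003,0],[0,0,0,0.004,0],[0,0,0,0.0045,0],[0,0,0,0.0045,0],[0,0,0,0.0045,0],[0,0,0,0.0045,0]]]'
$P '[[[0,0,0,0,0.08],[0,0,0,0,0.18],[0,0,0,0,0.28],[0,0,0,0,0.38],[0,0,0,0,0.48],[0,0,0,0,0.58],[0,0,0,0,0.66],[0,0,0,0,0.7]]]'
python3 -c "
from h import *
go(611,-189.7,116.3,3.155)
print(env.state()['moment'])"
```

```text
t: 35.75
eef_pos: [612.2, -190.2, 116.7]
tcp_rot: [-3.141, 0.0, -3.13]
ft_force: [-0.6, -0.2, -1.1]
opening: 0.145
t: 36.55
eef_pos: [612.3, -190.1, 116.7]
tcp_rot: [3.142, 0.0, 2.45]
ft_force: [0.1, 2.1, -1.0]
opening: 0.146
t 36.55 pos [ 612.3 -190.1  116.7] rot [3.142 0.    2.45 ] j6 -1.28 F [ 0.1  2.1 -1. ] op 0.146 -> shift [ 0.0013 -0.0005  0.0004] turn -0.705
[ 0.10896487 -0.2839131   0.12142787]
```

```bash
P="python3 -m pendant"
$P '[[[0,0,0,0,0.1],[0,0,0,0,0.22],[0,0,0,0,0.34],[0,0,0,0,0.46],[0,0,0,0,0.58],[0,0,0,0,0.7],[0,0,0,0,0.8],[0,0,0,0,0.86]]]'
$P '[[[0,0,0,0,0.03],[0,0,0,0,0.06],[0,0,0,0,0.09],[0,0,0,0,0.11],[0,0,0,0,0.12],[0,0,0,0,0.12],[0,0,0,0,0.12],[0,0,0,0,0.12]]]'
python3 - <<'E'
from h import *
go(611,-189.7,116.3,1.527)
print(env.state()['moment'])
c=cam("wrist");P=cloud(c);hsv=cv2.cvtColor(c["image"],cv2.COLOR_BGR2HSV);h,s,v=[hsv[...,i].astype(int) for i in range(3)]
m=((h<8)|(h>172))&(s>130)&(P[...,2]>50)&(P[...,2]<72)&(np.hypot(P[...,0]-611,P[...,1]+190)<75)
q=P[m];print(m.sum(),cv2.minAreaRect(q[:,:2].astype(np.float32)) if len(q)>9 else 0)
c=cam("scene");P=cloud(c);hsv=cv2.cvtColor(c["image"],cv2.COLOR_BGR2HSV);h,s,v=[hsv[...,i].astype(int) for i in range(3)]
m=((h<8)|(h>172))&(s>130)&(P[...,2]>50)&(P[...,2]<72)&(np.hypot(P[...,0]-611,P[...,1]+190)<75)
q=P[m];print(m.sum(),cv2.minAreaRect(q[:,:2].astype(np.float32)) if len(q)>9 else 0)
E
```

```text
t: 37.35
eef_pos: [612.3, -190.2, 116.7]
tcp_rot: [3.142, 0.0, 1.589]
ft_force: [0.7, -0.6, -0.7]
opening: 0.147
t: 38.15
eef_pos: [612.3, -190.3, 116.7]
tcp_rot: [3.141, 0.0, 1.473]
ft_force: [0.5, -0.3, -1.9]
opening: 0.147
t 38.15 pos [ 612.3 -190.3  116.7] rot [3.141 0.    1.473] j6 -0.31 F [ 0.5 -0.3 -1.9] op 0.147 -> shift [ 0.0005 -0.0013  0.0004] turn -0.054
[-0.29753981 -0.16890275  0.62828419]
0 0
54 ((616.998046875, -226.80958557128906), (36.22117233276367, 14.610271453857422), 88.20250701904297)
```

The tongue is over the cassette, against the stop (moment 0.63 N m, tongue axis at about -1.48 rad, expected -1.473). I ease back into the play, release and lift away.

```bash
P="python3 -m pendant"
$P '[[[0,0,0,0,-0.04],[0,0,0,0,-0.08],[0,0,0,0,-0.1],[0,0,0,0,-0.1],[0.5,0,0,0,-0.1],[0.5,0,0,0,-0.1],[0.5,0,0,0,-0.1],[0.5,0,0,0,-0.1]]]'
$P '[[[0.5,0,0,0,0],[0.5,0,0,0,0],[0.5,0,0,-0.005,0],[0.5,0,0,-0.025,0],[0.5,0,0,-0.06,0],[0.5,0,0,-0.1,0],[0.5,0,0,-0.14,0],[0.5,0,0,-0.16,0]]]'
$P '[[[0.5,-0.02,0,0,0],[0.5,-0.05,0,0,0],[0.5,-0.08,0,0,0],[0.5,-0.11,0,0,0],[0.5,-0.14,0,0,0],[0.5,-0.16,0,0,0],[0.5,-0.16,0,0,0],[0.5,-0.16,0,0,0]]]'
python3 key.py 611 -190
python3 - <<'E'
from h import *
go(611,-189.7,116.3,1.527)
a=cam("wrist");b=cam("scene")
cv2.imwrite("pics/end.png",np.hstack([cv2.resize(a["image"],(450,337)),cv2.resize(b["image"][140:265,80:240],(350,337))]))
O=np.array([600.,-282.1]);P=cloud(a);hsv=cv2.cvtColor(a["image"],cv2.COLOR_BGR2HSV);h,s,v=[hsv[...,i].astype(int) for i in range(3)]
m=((h<6)|(h>172))&(s>130)&(P[...,2]>50)&(P[...,2]<72)&(np.hypot(P[...,0]-611,P[...,1]+190)<75);q=P[m];print("tongue",m.sum(),cv2.minAreaRect(q[:,:2].astype(np.float32)) if len(q)>9 else 0)
m=(s<90)&(np.hypot(P[...,0]-611,P[...,1]+190)<26)&(P[...,2]>84)&(P[...,2]<94);q=P[m];print("collar",m.sum(),cv2.minAreaRect(q[:,:2].astype(np.float32)) if len(q)>9 else 0,np.median(q[:,2]) if len(q) else 0)
E
```

```text
t: 39.05
eef_pos: [612.3, -190.2, 116.8]
tcp_rot: [3.141, 0.0, 1.573]
ft_force: [0.3, 0.3, 0.7]
opening: 0.421
t: 39.85
eef_pos: [612.8, -190.4, 281.0]
tcp_rot: [3.137, 0.002, 1.573]
ft_force: [0.6, 0.2, -0.9]
opening: 0.501
t: 40.65
eef_pos: [612.3, -350.3, 275.9]
tcp_rot: [-3.141, -0.001, 1.572]
ft_force: [0.1, 1.0, -0.2]
opening: 0.499
paddle top 134 ((611.3430786132812, -203.2717742919922), (13.045589447021484, 18.467391967773438), 0.3062860071659088) z 174.4476889908995
mean [ 612.2 -206.6] axis rad 1.2654940216867396
t 40.7 pos [ 612.5 -349.7  276.3] rot [-3.141e+00 -1.000e-03  1.573e+00] j6 -0.61 F [-0.   0.5  0.2] op 0.5 -> shift [ 0.1599 -0.001   0.1601] turn 0.046
tongue 466 ((614.49951171875, -225.1826629638672), (14.329244613647461, 38.15121078491211), 3.484717845916748)
collar 765 ((610.9076538085938, -191.68894958496094), (37.49578857421875, 39.563331604003906), 88.5777816772461) 87.9117848643699
```

View pics/end.png

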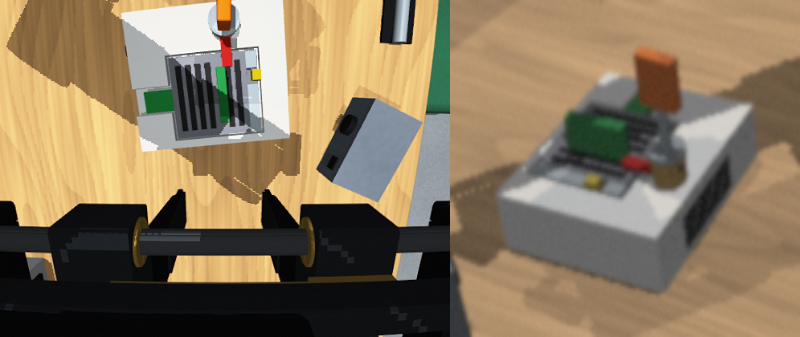

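```bash
python3 -c "
from h import *
print(env.job_done(), env.state()['t'])"
```

```text
the job is handed in; nothing more can be done
the job is handed in; nothing more can be done
```

The job is handed in at about 41 s of the 72 s allowed. All steps were carried out, and my last checks found nothing out of place; `env.job_done()` gave no verdict.

**What I did:** I drew the cassette out by its tab, set it down and let go. I then lifted it by the fin, turned it and lowered it into the well. I took the large orange key, put its blade in the slot and turned the lock clockwise to its stop. The key is left standing in the slot, with the gripper up and away.

**Last checks:**
- **Cassette:** right after release its top measured flush with the white box (57.1 against 57.0 mm). The tab was in its channel at (-79.7, -1.1) mm in the well frame and the yaw error was about 0. I did not measure it again after turning the lock; the last picture shows it in place.
- **Lock:** the position of the tongue's centre gives cam ≈ 1.57 rad, and the direction of its edges gives 1.61; the stop is at 1.571.
- **Key:** the collar top is at 87.9 mm (87 expected) and 2 mm from the lock's axis. The paddle top is at 174.4 mm (174 expected), so the key stands upright and fully in.

**What failed or disagreed:**
- The first two tries at the tab closed on air. The wrist depth showed the real fingertips about 23 mm above the reported TCP, and I allowed for that from then on. The tries did not move the cassette.
- The views disagreed by 2–3 mm on the extractor's position. The close wrist view settled it.
- I kept clear of the bottle, pot, jar and case, but did not measure them again at the end.

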